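# Roll the film roll into its marked bay

## Robot

A 6-joint arm with a two-finger parallel gripper is mounted at the origin on the work surface. World frame = base frame: x ahead of the robot, y to its left, z up, the work surface at z = 0. Lengths are in m, angles in rad, forces in N, time in s.
With the tool pointing down it reaches from about 0.35 to 0.925 m from the base axis. Payload 6.4 kg.
Tool frame: the origin (TCP) lies midway between the tips of the shut fingers; the grasp point (between the pads) lies manip.pinch_z behind it (manip.pinch_z is the distance from the TCP to the grasp point, in m); z points along the fingers, y is the line along which they close (so a half turn about z gives the same grasp; the last joint's range is limited). The gripper opens to 94 mm and grips with 3 to 60 N. Pads are 16 mm wide; open, the fingers measure 119 mm over their backs; the gripper's body (75 mm by 177 mm) begins 78 mm behind the grasp point.
Start: joints at [1.017, 0.245, 1.558, -0, 1.339, -0.174], TCP at [0.241, 0.604, 0.205] pointing down, gripper open.
Joint ranges: [-3.13, 3.13], [-1.02, 2.26], [0.13, 2.54], [-0.95, 4.09], [0.21, 2.88], [-2.74, 2.74]. Speed limits (rad/s): [2.57, 2.57, 3.14, 3.14, 3.14, 3.14].

## Interface

Orientations are given as a 3x3 rotation matrix whose columns are the frame's x, y, z axes.
In Python, from station import manip, eyes gives the robot as it stands.
- The arm moves only by the tool apply_moves, never from a script. Its argument "deltas" is a list of rows, each a list of 3 entries, a list of its own where there are three numbers: the shift along the world's x, y, z in m, then the turn about the world's z in units of 6 degrees (1.0 is 6 degrees), then the opening, from 0 (shut) to 1 (fully open). In form: [[[dx, dy, dz], twist, jaw], ...]. A call has 1 to 10 rows; each row shifts and turns the commanded pose from where the row before left it; what a row does not reach is not made up. A row lasts 1/12 s, in which the tool goes at most 41.7 mm and 7.16 degrees, less where a joint would pass 70% of its speed; a pose out of reach is approached as far as the arm can. A call with a gripper value outside its range is refused whole. The fingers move at their own pace and stop on an object; the grip force is fixed at half the most. Time passes only in rows, so rows that do not move let the fingers close. It gives the time, the measured TCP pose, the force and the opening at its end, in the units of the state.
- manip.get_obs(): the state, without advancing time (a new reading comes with each control period).
- eyes.get_image(name): name is "side" or "top" or "wrist"; returns the picture (420x560x3 uint8, red, green, blue); there is no depth.
- eyes.calibration(name): a dict with "K" (3x3 intrinsics, pixels), "pose" (4x4, takes a point from camera to world coordinates). Camera axes: x right, y up, looking along -z (the intrinsics and any distortion apply to the point x, -y, -z); pixel columns grow to the right and rows downward; lengths in m; the calibration is good to about 2 mm. A picture is of the moment at which its call begins: read the wrist's pose just before it. calibration takes no time and is no camera call; for the wrist camera it gives the pose at the moment of the call.
- manip.finish_job(): hands the job in, once; it reports no verdict.
The state is a dict: "clock": time; "qpos": joint angles; "qd": joint speeds; "joint_efforts": joint torques, N m; "eef_pos": TCP position; "ee_rot": TCP orientation; "wrist_force": force on the tool from outside, world axes, zero at the start; "wrist_torque": the same for the moment, N m; "grip_width": finger opening in m.
Only numpy, scipy, OpenCV 4.12 (cv2) and the standard library are available. Lean on these libraries where they do the work, as an engineer would, in place of code of your own. Each camera call takes 0.05 s, during which the arm holds its last target. There are 200 camera calls.

## Task

Roll the red roll of wrapping film along the green packing mat, by pushing on its top with the fingertips, until it lies still between the two yellow lines, square to them and not over either line. Do not grip or lift the roll, do not shove it from low down, and leave everything else as it is; finish with the hand clear of it.

Things in the scene. Friction and masses are not known exactly. Their poses are not given: they have to be found in the camera images.
- film_roll: Hard smooth red cylinder, 80 mm diameter, 160 mm long, 0.45-0.75 kg, lying on the mat. Origin: its centre, 44 mm above the table (top at 84). Own x: long axis; y at the start level, along the mat's y. Rolls freely; the mat stops it within mm when slow. Fingertips grip by friction (about 0.5): pressed on top and moved across, they roll it half their travel, while they follow its round top.
- bay: Marked bay: two fixed flat yellow lines on the mat, 0.6 mm thick, 240 mm long, 16 mm wide, inner edges 124 mm apart, parallel to the roll within 3 degrees. Origin: midway between them on the mat's surface, 4 mm above the table. x along the lines, y across, z up. Lies 120 to 180 mm from the roll, square to its long axis, on the roll's +y or -y side.
- mat: Dark green firm packing mat, fixed, 280 x 660 x 4 mm, its long side along its own y axis. Origin: centre of its underside, on the table.
- reels: Three black component reels stacked as one piece, 90 mm in diameter and 42 mm high, standing on one end of the mat. Origin: centre of the underside. To be left alone.
- tape_roll: Brown packing tape roll lying flat on the mat's other end, outside diameter 90 mm, 48 mm high. Origin: centre of the underside. To be left alone.
- marker: White and blue marker pen lying on the table beyond the mat, 125 mm long. Origin: on the table under its middle. To be left alone.
- cutter: Orange box cutter lying on the table beyond the mat, 180 mm long, 20 mm high. Origin: on the table under its middle. To be left alone.
- scanner: Grey and black hand scanner lying on its side on the table to the left, about 110 x 160 x 55 mm. Origin: on the table under its middle. To be left alone.
- spray: Spray can standing on the table to the right, 54 mm in diameter, 130 mm high. Origin: centre of the underside. To be left alone.
- parts_bin: Small empty blue open bin on the table to the right, 120 x 100 x 55 mm. Origin: centre of the underside. To be left alone.
Things that resemble listed ones, but are neither listed nor needed, are in the scene too. Of the things that look like the film_roll, take the one that is nearest to the robot's base at the start.

How it is judged:
On the way:
1. the roll has turned by more than about 70 degrees, rolling on the mat (angle between film_roll's own z axis and vertical above 1.2 rad and height (world z) of film_roll below 0.05 m and angle between the x axis of film_roll and the x axis of bay, either way round below 0.35 rad).
At the end, for the whole second after the job is handed in: The roll lies on the mat at rest (under 10 mm/s and 0.2 rad/s), its centre within 22 mm of the middle between the yellow lines and within 40 mm of the middle of their length, its long axis within 0.2 rad of the lines (y of film_roll in the frame of bay between -0.022 and 0.022 m and x of film_roll in the frame of bay between -0.04 and 0.04 m and z of film_roll in the frame of bay between 0.034 and 0.046 m and angle between the x axis of film_roll and the x axis of bay, either way round below 0.2 rad and linear speed of film_roll below 0.01 m/s and angular speed of film_roll below 0.2 rad/s); the robot touches nothing.
It fails at once if the roll is lifted more than 12 mm off the mat (height (world z) of film_roll above 0.056 m).
It fails at once if the roll is shoved or held low down: the hand touches it while the grasp point is less than 68 mm above the table, the fingertips at about the roll's mid-height (contact force between any of the fingers, the arm and film_roll above 0.5 N and height (world z) of the grasp point below 0.068 m).
It fails at once if the reels, tape roll, marker, cutter, scanner, spray can or parts bin is moved more than 20 mm (distance of any of reels, tape_roll, marker, cutter, scanner, spray, parts_bin from where it was at the start of the episode above 0.02 m).
It also fails if it takes over 67 s, if anything falls off the work surface, if the arm or the gripper's body presses on something with over 40 N, if the wrist force passes 120 N, or if a joint passes its speed limit or range.

## Working session

There is one attempt and no reset: what is moved stays moved. The work goes in short steps, Python scripts to look and compute and a tool call to move; the robot and the scene stay as the last step left them, time stands still between calls to the robot, and variables do not carry over. Pictures are saved under pics/ and viewed, on a budget of 10 in all, crops included, one or two more only if the job needs it, and the job is handed in when it is done.

Besides the shell and the picture viewer there is one more tool, called after "Call:" in YAML: its name, and indented under it one key for each argument. apply_moves: Moves the arm, as the interface text tells. Its arguments: {"type":"object","properties":{"deltas":{"type":"array","items":{"type":"array"}}},"required":["deltas"]}

```bash
mkdir -p pics
python3 - <<'E'
from station import manip, eyes
import cv2
print(manip.pinch_z, manip.get_obs())
for n in("side","top"):
    im=eyes.get_image(n); cv2.imwrite(f"pics/{n}0.png",im[:,:,::-1]); c=eyes.calibration(n); print(n,c)
E
```

```text
0.0188 {'clock': 0.0, 'qpos': array([ 1.01689063e+00,  2.45777234e-01,  1.55896974e+00,  1.62211463e-06,
        1.33871091e+00, -1.74079671e-01]), 'qd': array([ 7.34920877e-04, -3.19824881e-04, -5.13389775e-06,  5.56921716e-04,
       -7.40174659e-04,  1.55368077e-03]), 'joint_efforts': array([-1.47448263e-03, -4.15816748e+01, -3.14608061e+01,  6.84711942e-02,
        3.31226655e-02, -1.53434285e-04]), 'eef_pos': array([0.24066201, 0.60317498, 0.20439273]), 'ee_rot': array([[-9.28728854e-01,  3.70758345e-01, -9.82476552e-04],
       [ 3.70759504e-01,  9.28727557e-01, -1.58550219e-03],
       [ 3.24614881e-04, -1.83676415e-03, -9.99998260e-01]]), 'wrist_force': array([ 0.07698392, -0.08081932,  0.28204573]), 'wrist_torque': array([ 0.00916143, -0.0501444 , -0.00598284]), 'grip_width': 0.09361940268648822}
side {'K': array([[405.93133213,   0.        , 285.89086625],
       [  0.        , 405.93133213, 204.37334567],
       [  0.        ,   0.        ,   1.        ]]), 'pose': array([[ 0.70223918,  0.35812078, -0.61531263, -0.23796752],
       [-0.71142171,  0.31997523, -0.62569561, -0.80844172],
       [-0.0271898 ,  0.87713474,  0.47947404,  0.686262  ],
       [ 0.        ,  0.        ,  0.        ,  1.        ]])}
top {'K': array([[474.2229658 ,   0.        , 279.72196654],
       [  0.        , 474.2229658 , 205.2282948 ],
       [  0.        ,   0.        ,   1.        ]]), 'pose': array([[-0.01325888,  0.99163154, -0.12841764,  0.3845827 ],
       [-0.99984827, -0.01459937, -0.00950277,  0.00174308],
       [-0.01129807,  0.12827216,  0.99167465,  1.44985685],
       [ 0.        ,  0.        ,  0.        ,  1.        ]])}
```

View pics/top0.png

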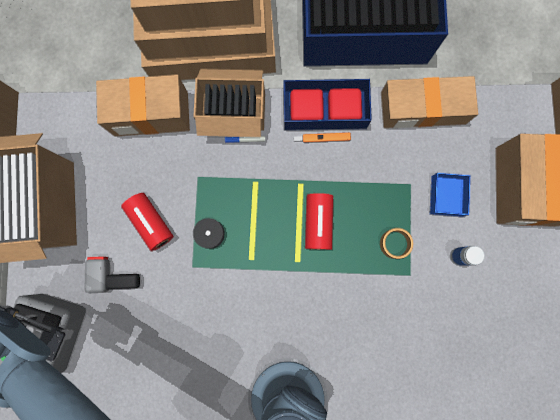

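View pics/side0.png

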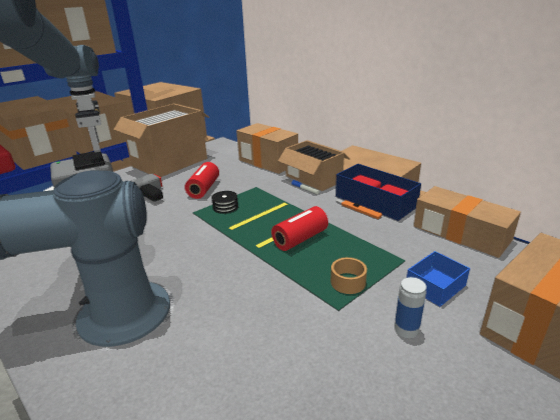

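The top view shows two candidate red cylinders: A on the mat at (320,222) and B on the bare table at (147,221). The red boxes at (307,104) and (345,104) are in a bin. A is nearest the base (about (287,395)) and lies on the mat, so I take A. The yellow lines are at columns 254 and 299, on its +y side. I'll confirm A in a crop and measure.

```bash
cat > h.py <<'E'
from station import manip, eyes
import cv2, numpy as np
def ray(n,px,z,c=None):
    c=c or eyes.calibration(n); px=np.atleast_2d(np.float64(px))
    d=np.c_[px,np.ones(len(px))]@np.linalg.inv(c["K"]).T*[1,-1,-1]
    P=c["pose"]; d=d@P[:3,:3].T; o=P[:3,3]
    return o+d*((z-o[2])/d[:,2])[:,None]
def masks(im):
    h=cv2.cvtColor(im,cv2.COLOR_RGB2HSV)
    red=cv2.inRange(h,(0,130,60),(6,255,255))|cv2.inRange(h,(172,130,60),(180,255,255))
    return red,cv2.inRange(h,(24,100,100),(36,255,255))
def blobs(m,a=150):
    m=cv2.morphologyEx(m,cv2.MORPH_CLOSE,np.ones((9,9)))
    return [c[:,0,:] for c in cv2.findContours(m,0,2)[0] if cv2.contourArea(c)>a]
def rect(pts):  # world pts -> centre, size, long-axis angle deg
    r=cv2.minAreaRect(np.float32(pts[:,:2]*1000)); b=cv2.boxPoints(r)
    e=[b[1]-b[0],b[2]-b[1]]; e=max(e,key=np.linalg.norm)
    return np.round(r[0],1),np.round(r[1],1),round(np.degrees(np.arctan2(e[1],e[0])),2)
def top():
    im=eyes.get_image("top"); r,y=masks(im)
    for c in blobs(r): print("red",c.mean(0).round(),rect(ray("top",c,.044)))
    for c in blobs(y): print("yel",c.mean(0).round(),rect(ray("top",c,.0046)))
    return im
E
python3 - <<'E'
from h import *
im=top()
for p in [(287,395)]: print(ray("top",p,0))
print("mat corners",ray("top",[(198,178),(410,184),(409,275),(193,267)],.004).round(3))
print("tape,reels",ray("top",[(397,243),(209,232)],.045).round(3))
cv2.imwrite("pics/c.png",cv2.resize(im[160:290,180:425,::-1],None,fx=3,fy=3,interpolation=cv2.INTER_CUBIC))
E
```

```text
red [318. 222.] (array([ 517.6, -100.5]), array([ 79. , 164.3]), np.float32(-2.89))
red [148. 221.] (array([526.1, 413.6]), array([175.5,  79.7]), np.float32(34.12))
red [328.  98.] (array([ 879.5, -129.8]), array([ 97.1, 217.7]), np.float32(-89.79))
yel [298. 225.] (array([518.9, -41.6]), array([ 16. , 237.1]), np.float32(-3.39))
yel [253. 221.] (array([527. ,  97.7]), array([ 16.8, 237.6]), np.float32(-3.31))
[[0.01125518 0.00174322 0.        ]]
mat corners [[ 0.661  0.268  0.004]
 [ 0.632 -0.387  0.004]
 [ 0.354 -0.37   0.004]
 [ 0.387  0.281  0.004]]
tape,reels [[ 0.449 -0.329  0.045]
 [ 0.489  0.226  0.045]]
```

View pics/c.png

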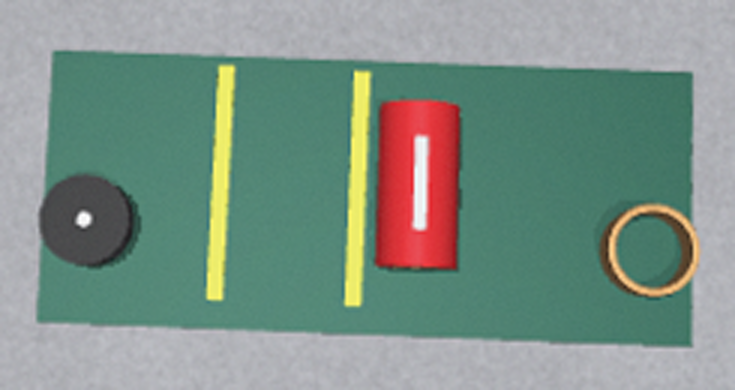

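The crop shows one red roll on the mat at crop (418,185), with its white label up. The bay lines are at crop (220,183) and (357,188), so A is confirmed. The roll has about 128.6 mm to go along (0.055, 0.998) and about 2 mm along its axis. Plan: keep the fingers open and lined up along the roll, and make three strokes of about 86 mm that follow the top.

Call:
apply_moves:
  deltas:
    - [[0.0092,-0.0243,0],-0.4,1]
    - [[0.0092,-0.0243,0],-0.4,1]
    - [[0.0092,-0.0243,0],-0.4,1]
    - [[0.0092,-0.0243,0],-0.4,1]
    - [[0.0092,-0.0243,0],-0.4,1]
    - [[0.0092,-0.0243,0],-0.4,1]
    - [[0.0092,-0.0243,0],-0.4,1]
    - [[0.0092,-0.0243,0],-0.4,1]
    - [[0.0092,-0.0243,0],-0.4,1]
    - [[0.0092,-0.0243,0],-0.4,1]

```text
clock: 0.98
eef_pos: [0.333, 0.3594, 0.2052]
ee_rot: [[-0.696, 0.718, -0.0], [0.718, 0.696, -0.0], [0.0, -0.0, -1.0]]
wrist_force: [-0.3, 0.1, 0.3]
grip_width: 0.094
```

Call:
apply_moves:
  deltas:
    - [[0.0092,-0.0243,0],-0.4,1]
    - [[0.0092,-0.0243,0],-0.4,1]
    - [[0.0092,-0.0243,0],-0.4,1]
    - [[0.0092,-0.0243,0],-0.4,1]
    - [[0.0092,-0.0243,0],-0.4,1]
    - [[0.0092,-0.0243,0],-0.4,1]
    - [[0.0092,-0.0243,0],-0.4,1]
    - [[0.0092,-0.0243,0],-0.4,1]
    - [[0.0092,-0.0243,0],-0.4,1]
    - [[0.0092,-0.0243,0],-0.4,1]

```text
clock: 1.82
eef_pos: [0.425, 0.1164, 0.2053]
ee_rot: [[-0.344, 0.939, -0.0], [0.939, 0.344, 0.0], [0.0, -0.0, -1.0]]
wrist_force: [0.1, -0.5, -0.0]
grip_width: 0.094
```

Call:
apply_moves:
  deltas:
    - [[0.0092,-0.0243,0],-0.4,1]
    - [[0.0092,-0.0243,0],-0.4,1]
    - [[0.0092,-0.0243,0],-0.4,1]
    - [[0.0092,-0.0243,0],-0.4,1]
    - [[0.0092,-0.0243,0],-0.4,1]
    - [[0.0092,-0.0243,0],-0.4,1]
    - [[0.0092,-0.0243,0],-0.4,1]
    - [[0.0092,-0.0243,0],-0.4,1]
    - [[0.0092,-0.0243,0],-0.4,1]
    - [[0.0092,-0.0243,0],-0.4,1]

```text
clock: 2.65
eef_pos: [0.5171, -0.1265, 0.2051]
ee_rot: [[0.068, 0.998, -0.0], [0.998, -0.068, 0.0], [0.0, -0.0, -1.0]]
wrist_force: [0.5, 0.0, -0.1]
grip_width: 0.0938
```

Call:
apply_moves:
  deltas:
    - [[0,0,0],0,1]
    - [[0,0,0],0,1]
    - [[0,0,0],0,1]

```text
clock: 2.9
eef_pos: [0.5165, -0.1247, 0.2051]
ee_rot: [[0.065, 0.998, -0.001], [0.998, -0.065, 0.001], [0.001, -0.001, -1.0]]
wrist_force: [0.0, 0.3, 0.1]
grip_width: 0.0935
```

Call:
apply_moves:
  deltas:
    - [[0,0,-0.024],0.07,1]
    - [[0,0,-0.024],0,1]
    - [[0,0,-0.024],0,1]
    - [[0,0,-0.024],0,1]
    - [[0,0,-0.016],0,1]
    - [[0,0,-0.008],0,1]
    - [[0,0,0],0,1]
    - [[0,0,0],0,1]

```text
clock: 3.57
eef_pos: [0.5171, -0.1247, 0.086]
ee_rot: [[0.057, 0.998, 0.0], [0.998, -0.057, -0.0], [-0.0, 0.0, -1.0]]
wrist_force: [-0.4, -0.3, 0.9]
grip_width: 0.0942
```

Call:
apply_moves:
  deltas:
    - [[0,0,-0.001],0,1]
    - [[0,0,-0.001],0,1]
    - [[0,0,-0.001],0,1]
    - [[0,0,0],0,1]

```text
clock: 3.9
eef_pos: [0.5173, -0.1255, 0.083]
ee_rot: [[0.058, 0.998, 0.001], [0.998, -0.058, -0.0], [-0.0, 0.001, -1.0]]
wrist_force: [0.2, -0.5, 0.3]
grip_width: 0.0942
```

Call:
apply_moves:
  deltas:
    - [[0,0,-0.001],0,1]
    - [[0,0,-0.001],0,1]
    - [[0,0,0],0,1]

```text
clock: 4.15
eef_pos: [0.5172, -0.1255, 0.0807]
ee_rot: [[0.058, 0.998, 0.0], [0.998, -0.058, -0.0], [-0.0, 0.0, -1.0]]
wrist_force: [-0.2, 0.2, 1.9]
grip_width: 0.0939
```

Call:
apply_moves:
  deltas:
    - [[0,0,-0.001],0,1]
    - [[0,0,0],0,1]

```text
clock: 4.32
eef_pos: [0.5174, -0.1259, 0.0802]
ee_rot: [[0.058, 0.998, 0.0], [0.998, -0.058, -0.001], [-0.001, 0.001, -1.0]]
wrist_force: [-1.9, -0.8, 6.1]
grip_width: 0.0936
```

Call:
apply_moves:
  deltas:
    - [[0,0,-0.001],0,1]
    - [[0,0,0],0,1]

```text
clock: 4.48
eef_pos: [0.5175, -0.1263, 0.0799]
ee_rot: [[0.058, 0.998, 0.0], [0.998, -0.058, -0.002], [-0.002, 0.0, -1.0]]
wrist_force: [-2.2, -2.0, 9.8]
grip_width: 0.0939
```

Contact came at z≈80 mm, which fits a flat 16 mm tip on the 84 mm top, at about 5 N/mm. Starting the first stroke with about 2 mm of press.

Call:
apply_moves:
  deltas:
    - [[0.0003,0.005,0.001],0,1]
    - [[0.0003,0.005,0.0009],0,1]
    - [[0.0003,0.005,0.0007],0,1]
    - [[0.0003,0.005,0.0005],0,1]
    - [[0.0003,0.005,0.0004],0,1]
    - [[0.0003,0.005,0.0002],0,1]
    - [[0.0003,0.005,0.0001],0,1]
    - [[0.0003,0.005,0],0,1]

```text
clock: 5.15
eef_pos: [0.5195, -0.0855, 0.084]
ee_rot: [[0.058, 0.998, -0.001], [0.998, -0.058, -0.001], [-0.001, -0.001, -1.0]]
wrist_force: [-6.4, 0.3, 12.7]
grip_width: 0.0939
```

Run:
```python
from h import *
im=top(); cv2.imwrite("pics/d.png",cv2.resize(im[130:300,160:440,::-1],None,fx=2.5,fy=2.5))
```

```text
red [148. 222.] (array([526.1, 413.6]), array([175.5,  79.7]), np.float32(34.12))
red [328.  98.] (array([ 879.5, -129.8]), array([ 97.1, 217.8]), np.float32(-89.79))
yel [253. 221.] (array([527. ,  97.7]), array([ 16.8, 237.6]), np.float32(-3.31))
```

Call:
apply_moves:
  deltas:
    - [[0.0002,0.005,0],0,1]
    - [[0.0002,0.005,0],0,1]
    - [[0.0002,0.005,0],0,1]
    - [[0.0002,0.005,0],0,1]
    - [[0.0002,0.005,0],0,1]
    - [[0.0002,0.005,-0.0001],0,1]
    - [[0.0002,0.005,-0.0002],0,1]
    - [[0.0002,0.004,-0.0003],0,1]
    - [[0.0001,0.002,-0.0002],0,1]
    - [[0,0.001,-0.0001],0,1]

```text
clock: 6.03
eef_pos: [0.5216, -0.0431, 0.0828]
ee_rot: [[0.058, 0.998, 0.001], [0.998, -0.058, -0.0], [-0.0, 0.001, -1.0]]
wrist_force: [-2.6, 0.9, 9.4]
grip_width: 0.0936
```

Call:
apply_moves:
  deltas:
    - [[0,0,0],0,1]
    - [[0,0,0],0,1]
    - [[0,0,0.001],0,1]
    - [[0,0,0.001],0,1]
    - [[0,0,0.002],0,1]
    - [[0,0,0.008],0,1]
    - [[0,-0.01,0.01],0,1]
    - [[0,-0.03,0],0,1]
    - [[-0.002,-0.03,0],0,1]
    - [[-0.002,0,0],0,1]

```text
clock: 6.87
eef_pos: [0.518, -0.1179, 0.1051]
ee_rot: [[0.062, 0.998, 0.003], [0.998, -0.062, -0.003], [-0.002, 0.003, -1.0]]
wrist_force: [0.1, 0.3, 0.7]
grip_width: 0.0945
```

Run:
```python
from h import *
im=top(); s=eyes.get_image("side"); f=lambda i:cv2.resize(i[...,::-1],(700,300))
cv2.imwrite("pics/d.png",np.vstack([cv2.resize(im[150:290,160:440,::-1],(600,300)),cv2.resize(s[170:310,180:460,::-1],(600,300))]))
```

```text
red [302. 220.] (array([521.3, -58.6]), array([ 78.7, 163.3]), np.float32(-2.91))
red [148. 222.] (array([526.1, 413.6]), array([175.5,  79.7]), np.float32(34.12))
red [329.  98.] (array([ 879.5, -129.8]), array([ 97.1, 217.7]), np.float32(-89.79))
yel [253. 221.] (array([527. ,  97.7]), array([ 16.8, 237.6]), np.float32(-3.31))
```

View pics/d.png

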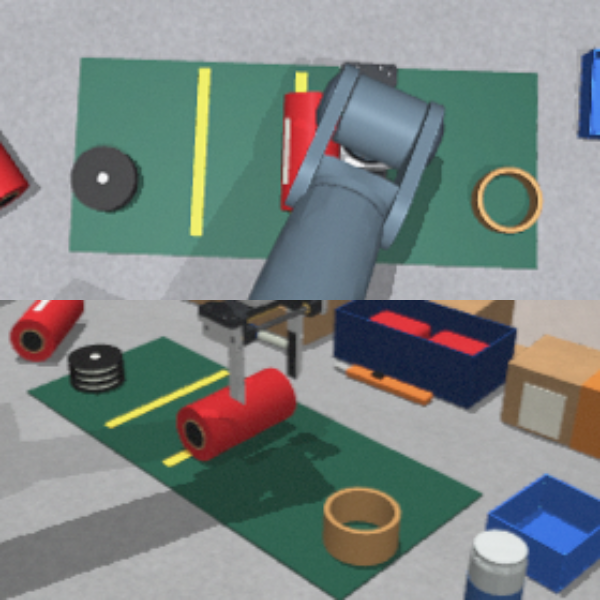

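Top half: the roll's label has turned to its left edge (288,150), and it lies square to the lines. Side half: the hand is clear above the roll. The roll moved 42 mm to y≈-0.0586, as predicted, with 86.6 mm left. Two more strokes like this one.

Call:
apply_moves:
  deltas:
    - [[0,0.015,0],0,1]
    - [[0.001,0.015,0],0,1]
    - [[0,0,0],0,1]
    - [[0,0,0],0,1]

```text
clock: 7.3
eef_pos: [0.518, -0.0825, 0.1035]
ee_rot: [[0.056, 0.998, -0.0], [0.998, -0.056, -0.0], [-0.0, -0.0, -1.0]]
wrist_force: [-0.7, 0.4, 0.3]
grip_width: 0.0942
```

Call:
apply_moves:
  deltas:
    - [[0.001,-0.001,-0.009],0,1]
    - [[0,0,-0.008],0,1]
    - [[0,0,-0.004],0,1]
    - [[0,0,-0.002],0,1]
    - [[0,0,-0.001],0,1]
    - [[0,0,-0.001],0,1]
    - [[0,0,0],0,1]

```text
clock: 7.88
eef_pos: [0.5187, -0.0855, 0.0792]
ee_rot: [[0.058, 0.998, -0.002], [0.998, -0.058, -0.002], [-0.002, -0.002, -1.0]]
wrist_force: [-6.6, -1.5, 11.0]
grip_width: 0.0938
```

Call:
apply_moves:
  deltas:
    - [[0.0003,0.005,0.001],0,1]
    - [[0.0003,0.005,0.0009],0,1]
    - [[0.0003,0.005,0.0007],0,1]
    - [[0.0003,0.005,0.0005],0,1]
    - [[0.0003,0.005,0.0004],0,1]
    - [[0.0003,0.005,0.0002],0,1]
    - [[0.0003,0.005,0.0001],0,1]
    - [[0.0003,0.005,0],0,1]
    - [[0.0002,0.005,0],0,1]

```text
clock: 8.63
eef_pos: [0.521, -0.0397, 0.0839]
ee_rot: [[0.059, 0.998, -0.003], [0.998, -0.059, -0.0], [-0.0, -0.003, -1.0]]
wrist_force: [-10.6, 0.5, 17.5]
grip_width: 0.0939
```

Call:
apply_moves:
  deltas:
    - [[0.0002,0.005,0],0,1]
    - [[0.0002,0.005,0],0,1]
    - [[0.0002,0.005,0],0,1]
    - [[0.0002,0.005,0],0,1]
    - [[0.0002,0.005,-0.0001],0,1]
    - [[0.0002,0.005,-0.0002],0,1]
    - [[0.0002,0.005,-0.0003],0,1]
    - [[0.0001,0.003,-0.0002],0,1]
    - [[0,0.001,-0.0001],0,1]
    - [[0,0.001,0],0,1]

```text
clock: 9.47
eef_pos: [0.5232, 0.0008, 0.0826]
ee_rot: [[0.059, 0.998, -0.001], [0.998, -0.059, 0.0], [0.0, -0.001, -1.0]]
wrist_force: [-6.9, 1.5, 10.7]
grip_width: 0.0939
```

Call:
apply_moves:
  deltas:
    - [[0,0,0],0,1]
    - [[0,0,0],0,1]
    - [[0,0,0.001],0,1]
    - [[0,0,0.001],0,1]
    - [[0,0,0.002],0,1]
    - [[0,0,0.008],0,1]
    - [[0,-0.01,0.01],0,1]
    - [[-0.001,-0.03,0],0,1]
    - [[-0.001,-0.03,0],0,1]
    - [[0,0,0],0,1]

```text
clock: 10.3
eef_pos: [0.522, -0.0738, 0.1048]
ee_rot: [[0.062, 0.998, 0.002], [0.998, -0.062, -0.002], [-0.002, 0.003, -1.0]]
wrist_force: [0.9, -0.1, -0.4]
grip_width: 0.0939
```

Run:
```python
from h import *
im=top(); s=eyes.get_image("side"); print(manip.get_obs()["eef_pos"])
cv2.imwrite("pics/e.png",np.vstack([cv2.resize(im[150:290,160:440,::-1],(600,300)),cv2.resize(s[170:310,180:460,::-1],(600,300))]))
```

```text
red [286. 218.] (array([534.3, -10.5]), array([ 68.5, 137.9]), np.float32(-0.86))
red [147. 223.] (array([526.5, 413. ]), array([175.9,  79.4]), np.float32(34.79))
red [328.  98.] (array([ 879.5, -129.8]), array([ 97.1, 217.7]), np.float32(-89.79))
yel [253. 221.] (array([527. ,  97.7]), array([ 16.8, 237.6]), np.float32(-3.31))
[ 0.52149065 -0.07058526  0.10405221]
```

View pics/e.png

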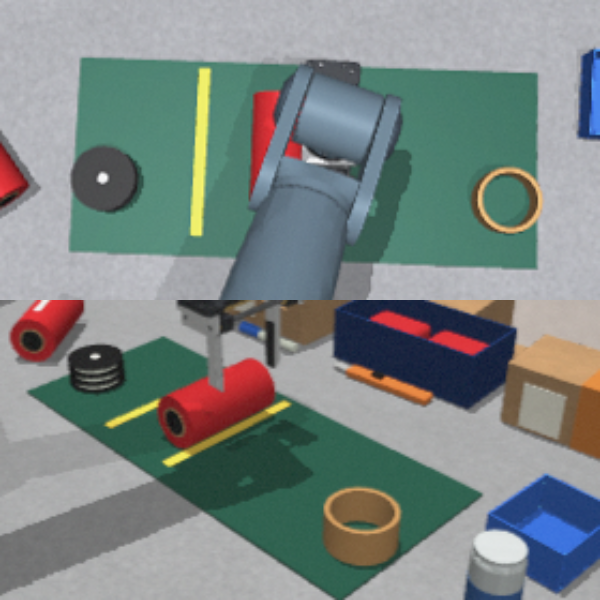

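The roll's near-line edge is now at (253,150) in the top half, putting its centre at y≈-0.015. In the side half it sits past the near line. About 43 mm is left, so one last stroke.

Call:
apply_moves:
  deltas:
    - [[0,0.015,0],0,1]
    - [[0.0005,0.015,0],0,1]
    - [[0,0,-0.004],0,1]
    - [[0,0,-0.009],0,1]
    - [[0,0,-0.004],0,1]
    - [[0,0,-0.004],0,1]
    - [[0,0,-0.002],0,1]
    - [[0,0,-0.001],0,1]
    - [[0,0,-0.001],0,1]
    - [[0,0,0],0,1]

```text
clock: 11.23
eef_pos: [0.5215, -0.0408, 0.0799]
ee_rot: [[0.058, 0.998, -0.002], [0.998, -0.058, -0.002], [-0.002, -0.002, -1.0]]
wrist_force: [-6.9, -2.2, 14.1]
grip_width: 0.0943
```

Call:
apply_moves:
  deltas:
    - [[0.0003,0.005,0.001],0,1]
    - [[0.0003,0.005,0.0009],0,1]
    - [[0.0003,0.005,0.0007],0,1]
    - [[0.0003,0.005,0.0005],0,1]
    - [[0.0003,0.005,0.0004],0,1]
    - [[0.0003,0.005,0.0002],0,1]
    - [[0.0003,0.005,0.0001],0,1]
    - [[0.0003,0.005,0],0,1]
    - [[0.0002,0.005,0],0,1]

```text
clock: 11.98
eef_pos: [0.5237, 0.0053, 0.084]
ee_rot: [[0.059, 0.998, -0.003], [0.998, -0.059, -0.0], [-0.0, -0.003, -1.0]]
wrist_force: [-10.0, 0.8, 17.7]
grip_width: 0.0938
```

Call:
apply_moves:
  deltas:
    - [[0.0002,0.005,0],0,1]
    - [[0.0002,0.005,0],0,1]
    - [[0.0002,0.005,0],0,1]
    - [[0.0002,0.005,0],0,1]
    - [[0.0002,0.005,-0.0001],0,1]
    - [[0.0002,0.004,-0.0002],0,1]
    - [[0.0002,0.004,-0.0003],0,1]
    - [[0.0001,0.003,-0.0002],0,1]
    - [[0,0.002,-0.0001],0,1]
    - [[0,0.001,0],0,1]

```text
clock: 12.82
eef_pos: [0.5258, 0.0448, 0.0822]
ee_rot: [[0.059, 0.998, -0.001], [0.998, -0.059, 0.001], [0.0, -0.001, -1.0]]
wrist_force: [-5.3, 2.4, 9.4]
grip_width: 0.0941
```

Call:
apply_moves:
  deltas:
    - [[0,0,0],0,1]
    - [[0,0,0],0,1]
    - [[0,0,0.001],0,1]
    - [[0,0,0.001],0,1]
    - [[0,0,0.002],0,1]
    - [[0,0,0.008],0,1]
    - [[0,0,0.02],0,1]
    - [[0,-0.02,0.02],0,1]
    - [[0,-0.03,0.02],0,1]
    - [[0,-0.04,0],0,1]

```text
clock: 13.65
eef_pos: [0.5284, -0.0458, 0.1581]
ee_rot: [[0.055, 0.998, 0.008], [0.998, -0.055, -0.002], [-0.002, 0.008, -1.0]]
wrist_force: [-0.7, -0.9, 0.7]
grip_width: 0.094
```

Call:
apply_moves:
  deltas:
    - [[0,-0.03,0],0,1]
    - [[0,-0.03,0],0,1]
    - [[0,-0.03,0],0,1]
    - [[0,-0.03,0],0,1]
    - [[0,-0.03,0],0,1]
    - [[0,0,0],0,1]
    - [[0,0,0],0,1]

```text
clock: 14.23
eef_pos: [0.5257, -0.1965, 0.1534]
ee_rot: [[0.061, 0.998, 0.0], [0.998, -0.061, 0.0], [0.0, 0.0, -1.0]]
wrist_force: [-0.3, 0.1, 0.0]
grip_width: 0.0938
```

Run:
```python
from h import *
im=top(); im=top(); s=eyes.get_image("side"); o=manip.get_obs(); print(o["eef_pos"],o["clock"])
cv2.imwrite("pics/f.png",np.vstack([cv2.resize(im[150:290,160:440,::-1],(600,300)),cv2.resize(s[170:310,180:460,::-1],(600,300))]))
```

```text
red [148. 221.] (array([526.5, 413. ]), array([175.9,  79.4]), np.float32(34.79))
red [276. 214.] (array([524.8,  26.6]), array([ 78.8, 165.3]), np.float32(-2.98))
red [328.  97.] (array([ 879.8, -129.9]), array([ 97.4, 217.6]), np.float32(-89.59))
yel [298. 225.] (array([518.9, -41.6]), array([ 16. , 237.1]), np.float32(-3.39))
yel [253. 221.] (array([527. ,  97.7]), array([ 16.7, 237.6]), np.float32(-3.39))
red [147. 222.] (array([526.4, 413.3]), array([175.9,  78.8]), np.float32(34.82))
red [276. 214.] (array([524.8,  26.6]), array([ 78.8, 165.2]), np.float32(-2.98))
red [329.  98.] (array([ 879.5, -129.8]), array([ 97.1, 217.7]), np.float32(-89.79))
yel [298. 225.] (array([518.9, -41.6]), array([ 16. , 237.1]), np.float32(-3.39))
yel [253. 221.] (array([527. ,  97.7]), array([ 16.8, 237.6]), np.float32(-3.31))
[ 0.52572997 -0.19430809  0.15313579] 14.3833
```

View pics/f.png

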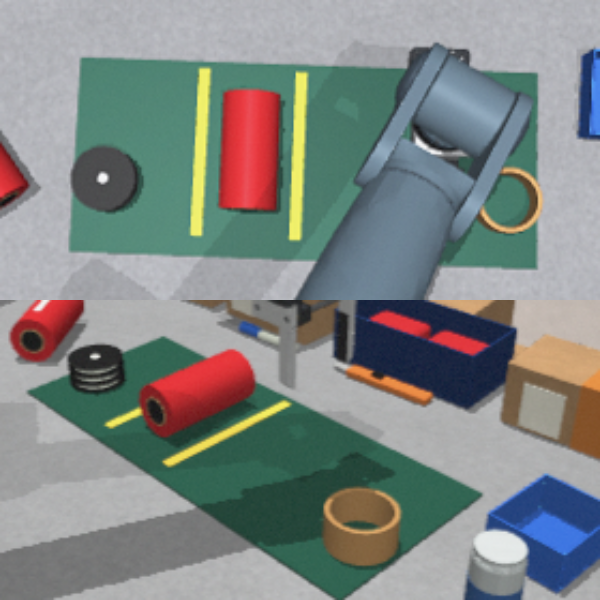

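The roll lies between the lines at (250,150), parallel to them and the same in two successive frames. The hand is well clear of it. Handing in.

```bash
python3 -c "
from station import manip
manip.finish_job()"
```

```text
the job is handed in; nothing more can be done
```

The red roll now lies still between the two yellow lines, and I handed the job in at about 14 s of the 67 s allowed. I rolled it there in three top-pressing strokes. The open fingers were lined up along the roll, pressing with about 10–18 N while the fingertips stayed about 80–84 mm above the table.

**Last checks (top camera):**
- **Position:** the roll's centre is at (0.525, 0.027) and the bay's at (0.523, 0.028), so it is about 1.5 mm off across the lines and about 2 mm along them.
- **Squareness:** its axis is within about 0.4° of the lines.
- **At rest:** two successive frames gave the same position.
- **Hand:** it was about 0.22 m away from the roll, at 0.15 m height, with no force on the wrist.
- **Turn:** about 127 mm of rolling works out to roughly 180°. I did not measure the turn, but the label moved from the top of the roll out of sight.
- **Other objects:** I did not measure them, but nothing looked moved in the last pictures. The hand was never near any of them.

No final check failed. When the hand hid part of the roll after the second stroke, I estimated its position from the visible edge; the final picture agreed.

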